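# Set the optical cell in the light path

## Task

Stand the tall rectangular optical cell upright in the middle of the sample stage, between the lamp and the detector, turned so that its two clear faces look squarely at the lamp and at the detector (either way round). It is glass: set it down rather than drop it, let go of it, and leave the short cell and the round cell where they stand.

Things in the scene. Friction and masses are not known exactly. Their poses are not given: they have to be found in the camera images.
- cell: Tall rectangular optical cell standing on the table, open top, 70 mm high; footprint 26 mm (own x) by 46 mm (own y). The two wide faces (normal to x) are clear glass, set back 1 mm; the two narrow ones (normal to y, 46 mm apart) are opaque black plastic 7 mm thick: grip there. About 0.12 kg. Origin: centre of underside, z up. Same when turned half round.
- rig: Fixed rig: rail 380 x 50 mm, black finned lamp house (95 mm high) at its -x end, grey detector box at +x, stage in the middle. Light runs along x, 63 mm up; lamp snout and detector tube end 92 mm from the stage centre. Stage: flat plate 80 x 80 mm, top 30 mm above the table; a thin black outline (30 in x, 50 in y) marks the cell's place. Origin: on the table below the stage centre, z up.
- short_cell: A bystander: short rectangular cell of the same make, footprint 24 mm (x) by 32 mm (y), only 34 mm high, standing on the table. Origin: centre of its underside. Leave it alone.
- round_cell: A bystander: round cell, a glass cylinder with black end rings, 36 mm diameter and 58 mm high, standing on the table. Origin: centre of its underside. Leave it alone.
Things that resemble listed ones, but are neither listed nor needed, are in the scene too. What is shaped like the cell but orange is not meant.

How it is judged:
By the outcome, as a careful person would: the job done as asked, in the order asked, and still so for the second after the job is handed in, with the robot touching nothing.
It also fails if it takes over 40 s, if anything falls off the work surface, if the arm or the gripper's body presses on something with over 40 N, if the wrist force passes 120 N, or if a joint passes its speed limit or range.

## Robot

A 6-joint arm with a two-finger parallel gripper is mounted at the origin on the work surface. World frame = base frame: x ahead of the robot, y to its left, z up, the work surface at z = 0. Lengths are in mm, angles in rad, forces in N, time in s.
With the tool pointing down it reaches from about 350 to 975 mm from the base axis. Payload 7.1 kg.
Tool frame: the origin (TCP) lies between the finger pads; the fingertips stand 19 mm ahead of it and the grasp point (between the pads) is the TCP (ctrl.tcp_to_tips is the distance from the TCP to the fingertips, in mm); z points along the fingers, y is the line along which they close (so a half turn about z gives the same grasp; the last joint's range is limited). The gripper opens to 88 mm and grips with 3 to 60 N. Pads are 20 mm wide; open, the fingers measure 115 mm over their backs; the gripper's body (75 mm by 178 mm) begins 61 mm behind the grasp point.
Start: joints at [1.306, 0.423, 1.63, -0, 1.089, -0.019], TCP at [152.051, 606.206, 241.675] pointing down, gripper open.
Joint ranges: [-3, 3], [-0.9, 2.11], [0.09, 2.58], [-1.31, 4.45], [0.11, 2.69], [-2.54, 2.54]. Speed limits (rad/s): [2.39, 2.39, 3.01, 3.14, 3.14, 3.14].

## Interface

Orientations are given as a rotation vector (axis times angle).
In Python, from workcell import status, optics, ctrl gives the robot as it stands. The module is installed in compiled form; this text tells all that it offers.
- The arm moves only by the shell command python3 -m inch 'ROWS'. ROWS is JSON, a list that holds one entry, the list of rows, each a list of 7 numbers: the shift along the tool's x, y, z in mm, then the turn, a rotation vector about the tool's x, y, z in rad, then the opening in per cent of the stroke, from 0 (shut) to 100 (fully open). A call has 1 to 20 rows; each row is the pose to reach, as a shift and turn from the pose commanded when the call began, along the tool's axes at that moment; what a row does not reach only later rows make up. A row lasts 1/10 s, in which the tool goes at most 50 mm and 8.59 degrees, less where a joint would pass 70% of its speed; a pose out of reach is approached as far as the arm can. A call with a gripper value outside its range is refused whole. The fingers move at their own pace and stop on an object; the grip force is fixed at half the most. Time passes only in rows, so rows that repeat a pose let the fingers close. It gives the time, the measured TCP pose, the force, the opening and the grip force at its end, in the units of the state.
- status.get_obs(): the state, without advancing time (a new reading comes with each control period).
- optics.get_image(name): name is "scene" or "top" or "wrist"; returns a dict with "frame" (420x560x3 uint8, red, green, blue), "fx", "fy", "cx", "cy" (pixels), "rvec" (rotation vector, rad) and "tvec" (3), from world to camera coordinates, as OpenCV has them; the wrist camera has in their place "hand_eye" (4x4, takes a point from camera to tool coordinates, whose origin is the TCP and whose axes are the flange's). Camera axes: x right, y down, z forward; pixel columns grow to the right and rows downward; lengths in mm; the calibration is good to about 2 mm. The wrist camera is an equidistant fisheye: a pixel r from the principal point sees the ray r / f radians off the axis. A picture is of the moment at which its call begins: read the wrist's pose just before it. There is no depth.
- ctrl.close_job(): hands the job in; it is judged then, once.
The state is a dict: "t": time; "qpos": joint angles; "qvel": joint speeds; "joint_torque": joint torques, N m; "ee_pos": TCP position; "orientation": TCP orientation; "ft_force": force on the tool from outside, world axes, zero at the start; "moment": the same for the moment, N m; "width": finger opening in mm; "grasp_force": force on a finger pad.
Only numpy, scipy, OpenCV 4.12 (cv2) and the standard library are available. Lean on these libraries where they do the work, as an engineer would, in place of code of your own. Each camera call takes 0.05 s, during which the arm holds its last target. There are 200 camera calls.

## Working session

There is one attempt and no reset: what is moved stays moved. The work goes in short steps, Python scripts to look and compute and a shell command to move; the robot and the scene stay as the last step left them, time stands still between calls to the robot, and variables do not carry over. Pictures are saved under pics/ and viewed, at most 10 in all, crops included, and the job is handed in when it is done.

```bash
mkdir -p pics
cat > h.py <<'E'
import numpy as np, cv2
from scipy.spatial.transform import Rotation as R
from workcell import status, optics, ctrl
def snap(name,fn):
    im=optics.get_image(name); np.save('pics/'+fn+'.npy',im,allow_pickle=True)
    cv2.imwrite('pics/'+fn+'.png',im['frame'][:,:,::-1]); return im
def ray(fn,u,v,z):
    im=np.load('pics/'+fn+'.npy',allow_pickle=True).item()
    Rm=R.from_rotvec(np.ravel(im['rvec'])).as_matrix(); t=np.ravel(im['tvec'])
    d=Rm.T@np.array([(u-im['cx'])/im['fx'],(v-im['cy'])/im['fy'],1]); c=-Rm.T@t
    return c+d*(z-c[2])/d[2]
def proj(fn,P):
    im=np.load('pics/'+fn+'.npy',allow_pickle=True).item()
    K=np.array([[im['fx'],0,im['cx']],[0,im['fy'],im['cy']],[0,0,1.]])
    return cv2.projectPoints(np.array(P,float).reshape(-1,1,3),np.ravel(im['rvec']),np.ravel(im['tvec']),K,None)[0].reshape(-1,2)
E
python3 - <<'E'
from h import *
a=snap('top','top'); b=snap('scene','scene')
cv2.imwrite('pics/top.png',cv2.resize(a['frame'][:,:,::-1],(800,600),interpolation=cv2.INTER_CUBIC))
cv2.imwrite('pics/scene.png',cv2.resize(b['frame'][:,:,::-1],(800,600),interpolation=cv2.INTER_CUBIC))
o=status.get_obs(); print(o['t'],o['ee_pos'],R.from_rotvec(o['orientation']).as_matrix().round(3),o['width'])
E
```

```text
0.1 [151.93582654 605.76544858 240.99563293] [[-0.97   0.243 -0.   ]
 [ 0.243  0.97  -0.001]
 [ 0.    -0.001 -1.   ]] 88.24031941435139
```

View pics/top.png

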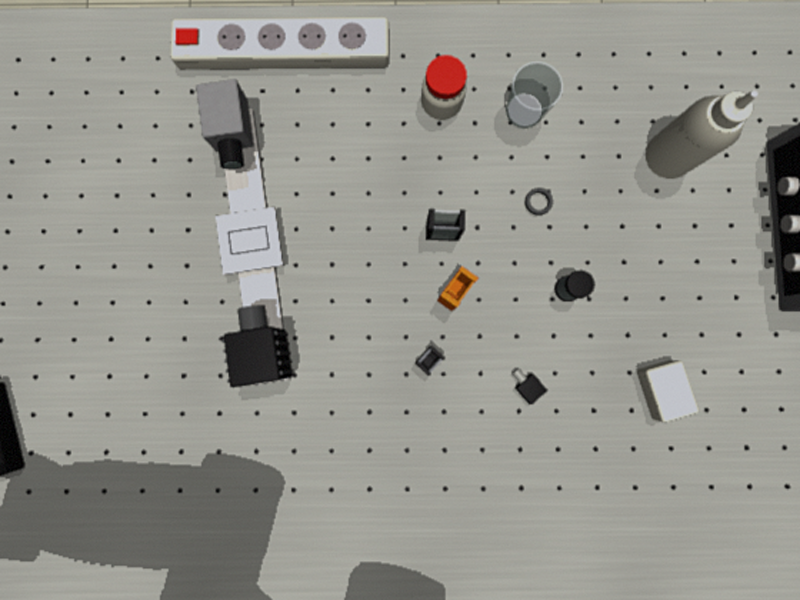

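View pics/scene.png

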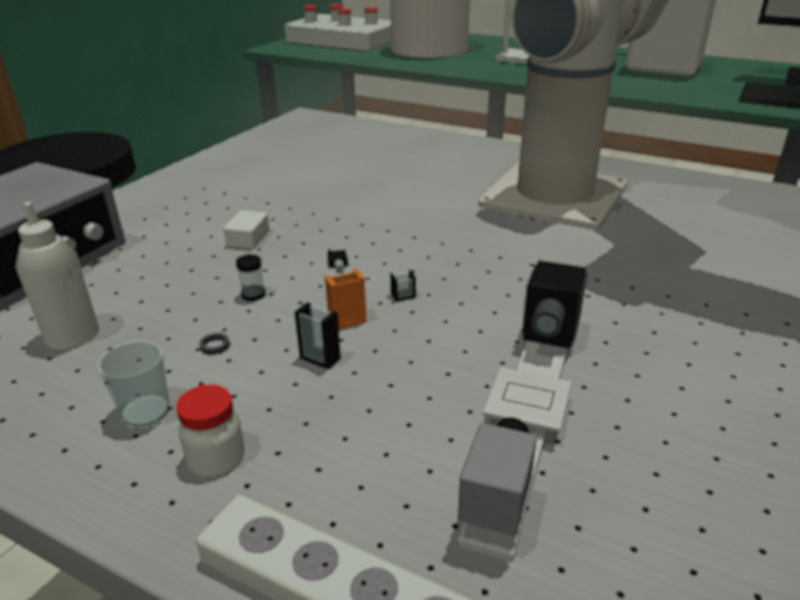

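Top view (800x600): dark rectangular cell at (445,225), orange look-alike at (458,288), small dark short cell at (430,358), round cell at (575,285), and the rig's stage at (249,240) with the lamp at the bottom and the detector at the top. The dark one at (445,225) fits the description: in the scene view at (317,335) it is tall, with black narrow sides and clear glass. I'll confirm it in an enlarged crop.

Run:
```python
from h import *
a=np.load('pics/top.npy',allow_pickle=True).item()['frame'][:,:,::-1]
f=lambda x0,y0:cv2.resize(a[y0:y0+60,x0:x0+40],(400,600),interpolation=cv2.INTER_CUBIC)
cv2.imwrite('pics/crop.png',np.hstack([f(292,130),f(152,138)]))
k=.7
for n,u,v,z in [('cell',445,225,35),('stage',249,240,30),('lamp',255,355,95),('det',223,110,80),('orange',458,288,35)]:
    print(n,ray('top',u*k,v*k,z).round(1))
im=np.load('pics/top.npy',allow_pickle=True).item();Rm=R.from_rotvec(np.ravel(im['rvec'])).as_matrix();print(-Rm.T@np.ravel(im['tvec']))
```

```text
cell [ 614.8 -102.2   35. ]
stage [598.4 157.3  30. ]
lamp [446.8 130.3  95. ]
det [755.1 179.5  80. ]
orange [ 531.1 -117.6   35. ]
[447.87557427 -36.60185427 747.35669034]
```

View pics/crop.png

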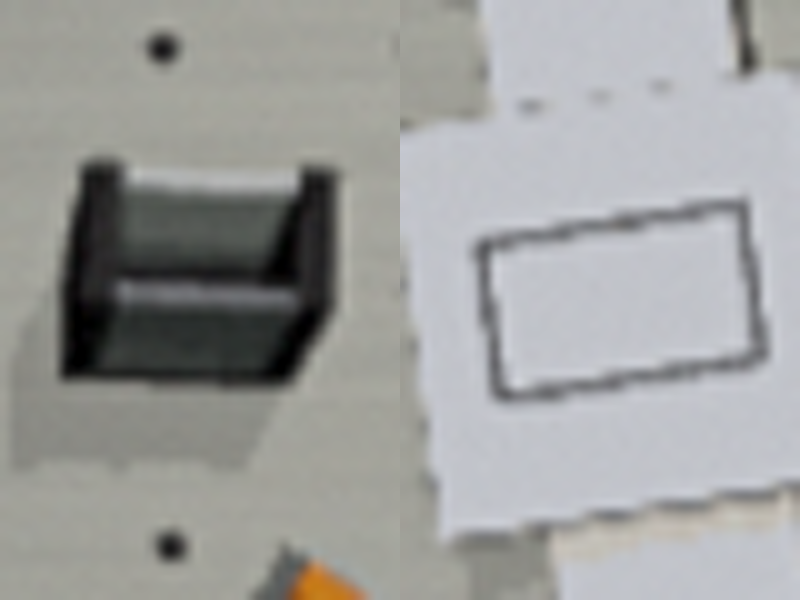

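The crop confirms it: a tall open cell with black narrow sides left and right and clear glass faces top and bottom. Its top corners are at about (83,163), (337,168), (333,303) and (70,303), its lower front edge runs from (62,378) to (290,382), and the stage outline is sharp.

Run:
```python
from h import *
def pts(o,L,z): return np.array([ray('top',o[0]+x/10-.45,o[1]+y/10-.45,z) for x,y in L])
c=pts((292,130),[(83,163),(337,168),(333,303),(70,303)],70); b=pts((292,130),[(62,378),(290,382)],0)
s=pts((152,138),[(80,243),(345,203),(365,357),(102,397)],30)
print('celltop',c.round(1),c.mean(0)); print('bot',b.round(1),b.mean(0)); print('st',s.round(1),s.mean(0))
yaw=lambda v: np.degrees(np.arctan2(v[0],-v[1]))   # yaw of -y axis -> direction
for P in (c,s): print([yaw(P[1]-P[0]),yaw(P[2]-P[3])], np.degrees(np.arctan2(*(P[0]-P[3])[[1,0]])),np.degrees(np.arctan2(*(P[1]-P[2])[[1,0]])), np.linalg.norm(P[1]-P[0]),np.linalg.norm(P[0]-P[3]))
print('b',yaw(b[1]-b[0]))
```

```text
celltop [[ 628.1  -78.5   70. ]
 [ 626.7 -124.    70. ]
 [ 602.1 -122.8   70. ]
 [ 602.6  -75.8   70. ]] [ 614.86670286 -100.26572968   70.        ]
bot [[ 603.5  -78.     0. ]
 [ 602.3 -122.9    0. ]] [ 602.90812199 -100.45058728    0.        ]
st [[610.6 185.5  30. ]
 [617.8 135.3  30. ]
 [588.1 131.1  30. ]
 [580.9 180.8  30. ]] [599.32565723 158.17396751  30.        ]
[np.float64(-1.7551427152233756), np.float64(-0.5905840860129153)] -6.066745827153447 -2.907974776663103 45.553831485292925 25.689147719703737
[np.float64(8.165763917218394), np.float64(8.209367415799173)] 9.148167086807423 8.044218953866624 50.73881133687927 30.02557078180552
b -1.6053767387297877
```

```bash
python3 -m inch '[[[-15,-14,1,0,0,0,100],[-40,-37,3,0,0,-0.02,100],[-70,-65,5,0,0,-0.03,100],[-105,-97,7,0,0,-0.04,100],[-140,-129,9,0,0,-0.05,100],[-175,-161,11,0,0,-0.06,100],[-210,-194,13,0,0,-0.08,100],[-245,-226,16,0,0,-0.09,100],[-280,-258,18,0,0,-0.1,100],[-315,-291,20,0,0,-0.11,100],[-350,-323,23,0,0,-0.12,100],[-385,-355,25,0,0,-0.14,100],[-420,-388,27,0,0,-0.15,100],[-455,-420,29,0,0,-0.16,100],[-490,-452,32,0,0,-0.18,100],[-525,-485,34,0,0,-0.19,100],[-560,-517,36,0,0,-0.2,100],[-590,-544,38,0,0,-0.21,100],[-611,-564,40,0,0,-0.22,100],[-621,-573,40,0,0,-0.22,100]]]'; python3 -m inch '[[[0,0,0,0,0,0,100],[0,0,0,0,0,0,100]]]'
python3 - <<'E'
from h import *
o=status.get_obs(); M=R.from_rotvec(o['orientation']).as_matrix(); print(o['t'],o['ee_pos'],M.round(3),o['qpos'])
w=snap('wrist','w1'); w['pos']=o['ee_pos'];w['M']=M; np.save('pics/w1.npy',w,allow_pickle=True)
print(w['hand_eye'],w['fx'],w['cx'],w['cy'])
cv2.imwrite('pics/w1b.png',cv2.resize(w['frame'][:,:,::-1],(800,600),interpolation=cv2.INTER_CUBIC))
E
```

```text
t: 2.1
ee_pos: [615.6, -102.9, 200.9]
orientation: [-0.044, -3.141, 0.0]
ft_force: [-0.3, -0.2, -0.4]
width: 87.5
grasp_force: 0.0
t: 2.3
ee_pos: [614.1, -99.8, 201.3]
orientation: [-0.041, -3.14, -0.001]
ft_force: [0.3, 0.7, -0.5]
width: 87.8
grasp_force: 0.0
2.3 [614.11965078 -99.78332614 201.34073528] [[-1.     0.026 -0.001]
 [ 0.026  1.     0.001]
 [ 0.001  0.    -1.   ]] [-1.80333210e-01  4.65966928e-01  1.66549940e+00  3.31475581e-04
  1.01145407e+00 -1.72544005e+00]
[[ 8.82251872e-04 -9.58818836e-01 -2.84017007e-01  7.88306512e+01]
 [ 9.99998489e-01  4.20447861e-04  1.68693141e-03  4.83793782e-01]
 [-1.49804727e-03 -2.84018066e-01  9.58817758e-01 -1.42088099e+02]
 [ 0.00000000e+00  0.00000000e+00  0.00000000e+00  1.00000000e+00]] 325.19226210127806 277.05202523619 210.1531867671286
```

View pics/w1b.png

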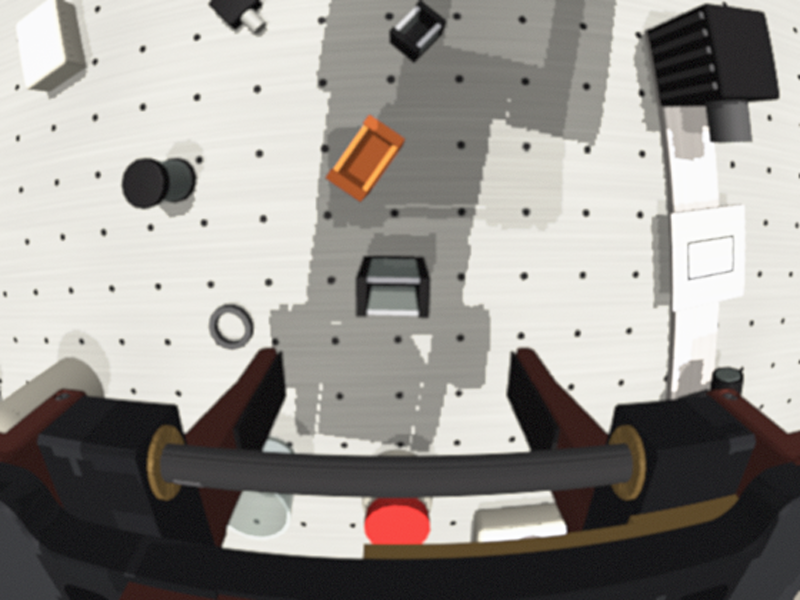

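The wrist view shows the cell at (393,287), centred between the fingers (midpoint about x=396). The orange look-alike is clear at (366,158) and the stage is at (711,257). I'll enlarge both for precision.

```bash
cat >> h.py <<'E'
def wray(fn,u,v,z):
    w=np.load('pics/'+fn+'.npy',allow_pickle=True).item()
    x,y=(u-w['cx'])/w['fx'],(v-w['cy'])/w['fy']; r=np.hypot(x,y)
    d=np.array([x/r*np.sin(r),y/r*np.sin(r),np.cos(r)]); H=np.array(w['hand_eye'])
    d=w['M']@(H[:3,:3]@d); c=w['pos']+w['M']@H[:3,3]
    return c+d*(z-c[2])/d[2]
E
python3 - <<'E'
from h import *
a=np.load('pics/w1.npy',allow_pickle=True).item()['frame'][:,:,::-1]
cv2.imwrite('pics/c2.png',np.hstack([cv2.resize(a[170:230,y:y+40] if 0 else a[r:r+60,y:y+40],(400,600),interpolation=cv2.INTER_CUBIC) if 0 else cv2.resize(a[r:r+h,y:y+wd],(400,600),interpolation=cv2.INTER_CUBIC) for r,h,y,wd in [(172,90,245,60),(138,90,465,60)]]))
E
```

```text
(no output)
```

View pics/c2.png

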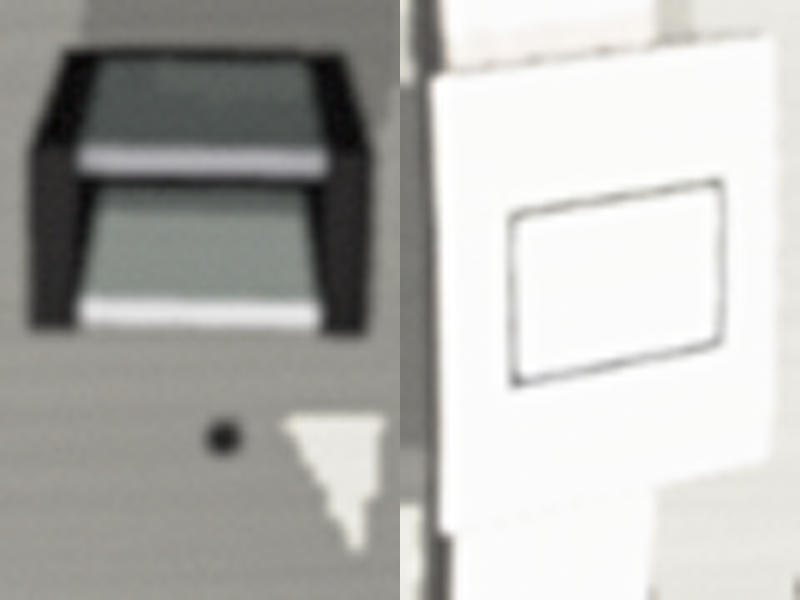

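The crop shows the cell's top corners at (30,147), (371,152), (366,331) and (29,327), and the outline corners at (512,213), (722,181), (719,346) and (515,383).

Run:
```python
from h import *
k=1/6.6667
def pts(o,L,z): return np.array([wray('w1',o[0]+x*k-.42,o[1]+y*k-.42,z) for x,y in L])
c=pts((245,172),[(30,147),(371,152),(366,331),(29,327)],70)
s=pts((465,138),[(112,213),(322,181),(319,346),(115,383)],30)
for P in (c,s):
    a=P[1]-P[0];b=P[2]-P[3];e=P[3]-P[0];f=P[2]-P[1]
    print(P.round(1),P.mean(0).round(1),[np.degrees(np.arctan2(-v[0],v[1])).round(2) for v in (a,b)],[np.degrees(np.arctan2(v[1],v[0])).round(2) for v in (e,f)],[np.linalg.norm(v).round(1) for v in (a,b,e,f)])
```

```text
[[ 600.6 -122.7   70. ]
 [ 602.4  -78.4   70. ]
 [ 626.9  -79.2   70. ]
 [ 625.2 -124.    70. ]] [ 613.8 -101.1   70. ] [np.float64(-2.34), np.float64(-2.17)] [np.float64(-3.11), np.float64(-1.85)] [np.float64(44.3), np.float64(44.9), np.float64(24.6), np.float64(24.5)]
[[586.2 131.6  30. ]
 [579.1 180.9  30. ]
 [609.2 185.   30. ]
 [615.9 136.4  30. ]] [597.6 158.5  30. ] [np.float64(8.22), np.float64(7.75)] [np.float64(9.13), np.float64(7.76)] [np.float64(49.8), np.float64(49.0), np.float64(30.0), np.float64(30.4)]
```

```bash
python3 -m inch '[[[0,-1,10,0,0,0.012,100],[0,-1,30,0,0,0.012,100],[0,-1,55,0,0,0.012,100],[0,-1,80,0,0,0.012,100],[0,-1,105,0,0,0.012,100],[0,-1,130,0,0,0.012,100],[0,-1,147,0,0,0.012,100],[0,-1,156,0,0,0.012,100],[0,-1,156,0,0,0.012,100],[0,-1,156,0,0,0.012,100]]]'
python3 -m inch '[[[0,0,0,0,0,0,70],[0,0,0,0,0,0,65],[0,0,0,0,0,0,60],[0,0,0,0,0,0,56],[0,0,0,0,0,0,53],[0,0,0,0,0,0,50],[0,0,0,0,0,0,45],[0,0,0,0,0,0,40],[0,0,0,0,0,0,40],[0,0,0,0,0,0,40],[0,0,0,0,0,0,40],[0,0,0,0,0,0,40],[0,0,0,0,0,0,40]]]'
```

```text
t: 3.35
ee_pos: [615.4, -101.6, 46.3]
orientation: [0.059, 3.14, -0.0]
ft_force: [0.0, 1.1, -0.6]
width: 87.5
grasp_force: 0.0
t: 4.65
ee_pos: [615.0, -101.7, 45.8]
orientation: [0.059, 3.141, -0.0]
ft_force: [-0.3, 0.1, 2.7]
width: 46.0
grasp_force: 30.0
```

```bash
python3 -m inch '[[[0,0,-4,0,0,0,40],[0,0,-12,0,0,0,40],[0,0,-28,0,0,0,40],[0,0,-46,0,0,0,40],[0,0,-64,0,0,0,40],[0,0,-78,0,0,0,40],[0,0,-86,0,0,0,40],[0,0,-90,0,0,0,40]]]'
python3 -m inch '[[[0,4,0,0,0,0,40],[1,12,0,0,0,-0.01,40],[2,26,0,0,0,-0.02,40],[4,42,0,0,0,-0.03,40],[6,60,0,0,0,-0.04,40],[8,79,0,0,0,-0.05,40],[10,98,0,0,0,-0.06,40],[12,117,0,0,0,-0.08,40],[14,136,0,0,0,-0.09,40],[16,155,0,0,0,-0.1,40],[18,174,0,0,0,-0.12,40],[20,193,0,0,0,-0.13,40],[21,210,0,0,0,-0.15,40],[23,226,0,0,0,-0.16,40],[24,240,0,0,0,-0.17,40],[25,250,0,0,0,-0.18,40],[25.5,256,0,0,0,-0.181,40],[25.6,259,0,0,0,-0.181,40],[25.6,259,0,0,0,-0.181,40],[25.6,259,0,0,0,-0.181,40]]]'
python3 -m inch '[[[0,0,8,0,0,0,40],[0,0,22,0,0,0,40],[0,0,35,0,0,0,40],[0,0,40,0,0,0,40],[0,0,40,0,0,0,40],[0,0,40,0,0,0,40]]]'
python3 - <<'E'
from h import *
o=status.get_obs(); M=R.from_rotvec(o['orientation']).as_matrix(); print(o['t'],o['ee_pos'],M.round(4))
w=snap('wrist','w2'); w['pos']=o['ee_pos'];w['M']=M; np.save('pics/w2.npy',w,allow_pickle=True)
t=snap('top','t2')
a=w['frame'][:,:,::-1]; b=t['frame'][:,:,::-1]
cv2.imwrite('pics/c3.png',np.hstack([cv2.resize(a[150:262,220:332],(400,400),interpolation=cv2.INTER_CUBIC),cv2.resize(b[120:220,120:220],(400,400),interpolation=cv2.INTER_CUBIC)]))
E
```

```text
t: 5.45
ee_pos: [615.3, -101.8, 136.9]
orientation: [0.059, 3.14, -0.0]
ft_force: [-0.5, -0.4, -1.0]
width: 45.7
grasp_force: 29.9
t: 7.45
ee_pos: [599.2, 157.6, 135.7]
orientation: [0.224, -3.134, 0.0]
ft_force: [0.4, -0.4, -0.9]
width: 45.5
grasp_force: 29.9
t: 8.05
ee_pos: [599.1, 158.1, 95.4]
orientation: [0.225, -3.133, 0.0]
ft_force: [-0.3, 0.2, -1.1]
width: 46.0
grasp_force: 29.9
8.05 [599.12830937 158.09640508  95.37609913] [[-9.898e-01 -1.427e-01 -4.000e-04]
 [-1.427e-01  9.898e-01 -1.000e-04]
 [ 4.000e-04 -0.000e+00 -1.000e+00]]
```

View pics/c3.png

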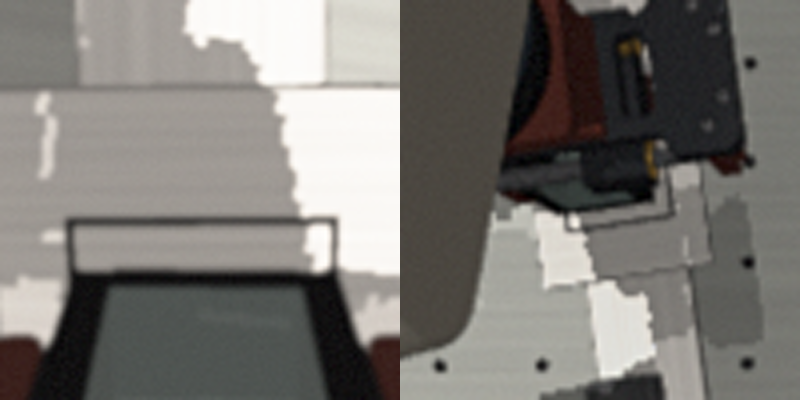

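The left half (wrist) shows the outline's lamp-side edge from (67,220) to (337,219) and the cell's lower edge from (74,274) to (333,272), nearly parallel and centred. Next I'll compute the offset.

Run:
```python
from h import *
k=.28; f=lambda x,y,z:wray('w2',220+x*k-.36,150+y*k-.36,z)
w=np.load('pics/w2.npy',allow_pickle=True).item()
o=[f(67,220,30),f(337,219,30)]; c=[f(74,274,50),f(333,272,50)]
T=lambda p:w['M'].T@(p-w['pos'])
for P in(o,c):
    P=[T(p) for p in P]; print(np.round(P,1),np.mean(P,0).round(2),np.degrees(np.arctan2(P[1][0]-P[0][0],P[1][1]-P[0][1])).round(2), (P[1]-P[0])[1])
```

```text
[[ 16.5 -24.9  65.4]
 [ 16.7  25.7  65.4]] [16.56  0.4  65.38] 0.25 50.57999363632876
[[ 12.8 -21.6  45.4]
 [ 13.2  22.9  45.4]] [12.97  0.68 45.38] 0.49 44.47184375466233
```

```bash
python3 -m inch '[[[0.7,-0.1,3,0,0,0,40],[1.3,-0.3,7,0,0,0,40],[1.3,-0.3,11,0,0,0,40],[1.3,-0.3,14,0,0,0,40],[1.3,-0.3,16,0,0,0,40],[1.3,-0.3,17,0,0,0,40],[1.3,-0.3,17,0,0,0,40],[1.3,-0.3,17,0,0,0,40]]]'
python3 - <<'E'
from h import *
o=status.get_obs(); M=R.from_rotvec(o['orientation']).as_matrix(); print(o['t'],o['ee_pos'])
w=snap('wrist','w3'); w['pos']=o['ee_pos'];w['M']=M; np.save('pics/w3.npy',w,allow_pickle=True)
a=w['frame'][:,:,::-1]
cv2.imwrite('pics/c4.png',cv2.resize(a[180:255,225:325],(800,600),interpolation=cv2.INTER_CUBIC))
E
```

```text
t: 8.95
ee_pos: [598.0, 157.6, 78.7]
orientation: [-0.225, 3.133, 0.0]
ft_force: [0.9, -0.2, -1.1]
width: 46.3
grasp_force: 29.9
8.95 [597.96452923 157.63440891  78.7164562 ]
```

View pics/c4.png

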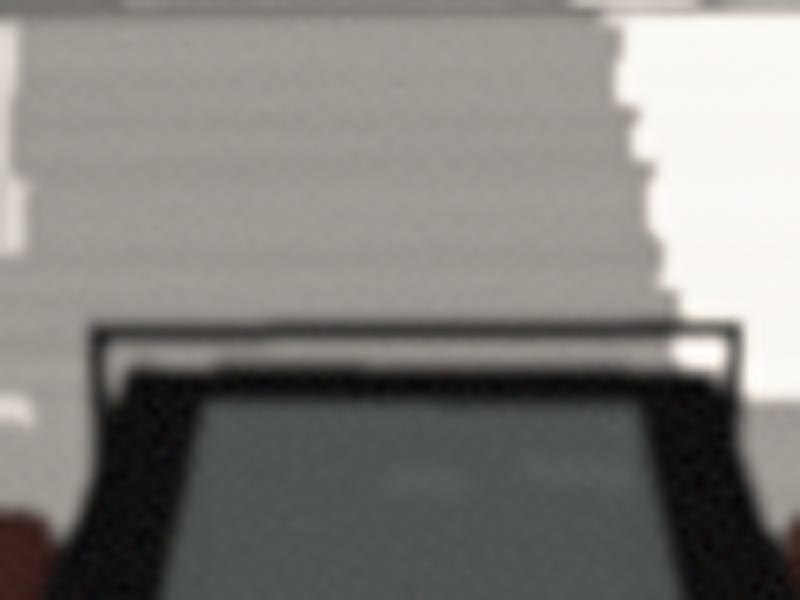

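The outline's lamp-side edge runs from (98,331) to (735,328), and the cell's lower edge from (124,376) to (722,374). It is parallel and centred to within half a millimetre.

```bash
python3 - <<'E'
from h import *
f=lambda x,y,z:wray('w3',225+x/8-.44,180+y/8-.44,z)
w=np.load('pics/w3.npy',allow_pickle=True).item()
for P in([f(98,331,30),f(735,328,30)],[f(124,376,33.1),f(722,374,33.1)]):
    P=[w['M'].T@(p-w['pos']) for p in P]; print(np.round(P,2).tolist(),np.mean(P,0).round(2))
E
python3 -m inch '[[[0,-0.2,0.7,0,0,0,40],[0,-0.3,1.3,0,0,0,40],[0,-0.3,1.8,0,0,0,40],[0,-0.3,2.2,0,0,0,40],[0,-0.3,2.5,0,0,0,40],[0,-0.3,2.5,0,0,0,40]]]'
```

```text
[[15.17, -24.05, 48.71], [15.43, 25.42, 48.72]] [15.3   0.69 48.72]
[[12.56, -21.77, 45.62], [12.74, 24.15, 45.62]] [12.65  1.19 45.62]
t: 9.6
ee_pos: [597.9, 157.3, 76.1]
orientation: [0.225, -3.133, 0.0]
ft_force: [0.6, 0.2, -0.9]
width: 46.0
grasp_force: 29.9
```

```bash
python3 -m inch '[[[0.3,0,0,0,0,0,40],[0.5,0,0.2,0,0,0,40],[0.5,0,0.4,0,0,0,40],[0.5,0,0.4,0,0,0,40]]]'; python3 -m inch '[[[0,0,0.2,0,0,0,40],[0,0,0.4,0,0,0,40],[0,0,0.4,0,0,0,40]]]'
```

```text
t: 10.0
ee_pos: [597.4, 157.2, 75.8]
orientation: [0.225, -3.134, 0.0]
ft_force: [-0.7, -0.2, -2.3]
width: 45.9
grasp_force: 29.9
t: 10.3
ee_pos: [597.5, 157.3, 75.8]
orientation: [-0.225, 3.133, 0.0]
ft_force: [-1.5, -0.9, 4.3]
width: 46.0
grasp_force: 30.0
```

The upward force went from -1 N to +4 N, so the cell is on the stage. I'll let go slowly and retreat straight up.

```bash
python3 -m inch '[[[0,0,0,0,0,0,53],[0,0,0,0,0,0,54],[0,0,0,0,0,0,56],[0,0,0,0,0,0,60],[0,0,0,0,0,0,70],[0,0,0,0,0,0,85],[0,0,0,0,0,0,100],[0,0,0,0,0,0,100],[0,0,0,0,0,0,100],[0,0,0,0,0,0,100]]]'
python3 -m inch '[[[0,0,-4,0,0,0,100],[0,0,-12,0,0,0,100],[0,0,-28,0,0,0,100],[0,0,-48,0,0,0,100],[0,0,-70,0,0,0,100],[0,0,-95,0,0,0,100],[0,0,-118,0,0,0,100],[0,0,-134,0,0,0,100],[0,0,-140,0,0,0,100],[0,0,-140,0,0,0,100],[0,0,-140,0,0,0,100]]]'
python3 - <<'E'
from h import *
o=status.get_obs(); M=R.from_rotvec(o['orientation']).as_matrix(); print(o['t'],o['ee_pos'])
w=snap('wrist','w4'); w['pos']=o['ee_pos'];w['M']=M; np.save('pics/w4.npy',w,allow_pickle=True)
a=w['frame'][:,:,::-1]
b=snap('scene','s4')['frame'][:,:,::-1]
cv2.imwrite('pics/c5.png',np.hstack([cv2.resize(a[150:250,230:330],(400,400),interpolation=cv2.INTER_CUBIC),cv2.resize(b[170:370,210:410],(400,400),interpolation=cv2.INTER_CUBIC)]))
E
```

```text
t: 11.3
ee_pos: [597.5, 157.3, 75.4]
orientation: [-0.225, 3.133, -0.0]
ft_force: [0.5, -0.1, 0.3]
width: 87.4
grasp_force: 0.0
t: 12.4
ee_pos: [597.1, 157.2, 215.1]
orientation: [0.225, -3.133, 0.0]
ft_force: [-0.3, -0.4, -0.1]
width: 87.6
grasp_force: 0.0
12.4 [597.05528129 157.17452841 215.12722618]
```

View pics/c5.png

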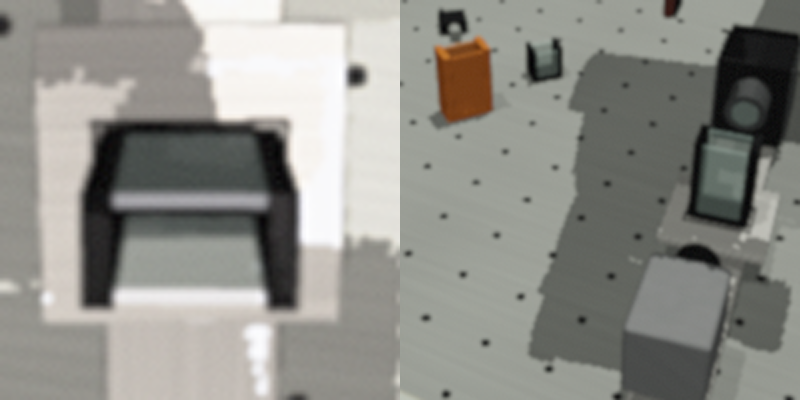

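The cell stands upright inside the outline (wrist crop: base edge at row 126, outline corners at (93,121) and (289,121)), square to the plate. The gripper is clear, and the scene half shows its clear faces toward the lamp and detector.

```bash
python3 -c "
from workcell import ctrl; print(ctrl.close_job())"
```

```text
the job is handed in; nothing more can be done
None
```

The tall cell stands upright within the stage outline, within about 1 mm of centre by the wrist camera, with its clear faces toward the lamp and detector; it was set down gently and released, the short and round cells were not touched, and the job was handed in at about 12.5 s.

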